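# Release the ratchet stop of a sample-tin rack and push it home

### The job

The sliding stop of the sample rack is ratcheted up towards the row of tins. Press the square release button on top of the stop all the way down (it stays down, and must be left down), then push the stop by its upright plate back along its bar, away from the tins, until it is fully home at the end of its travel. This is all touching and pushing: lift nothing, leave the tins standing in their row and the other things on the table where they are.

Things in the scene. Friction and masses are not known exactly. Their poses are not given: they have to be found in the camera images.
- rack: steel sample rack fixed to the table, pose varies. Origin on the table surface; y axis along the toothed bar, from the tins to the home end; z up. Base plate 12 mm thick, x -50 to +85 mm, y -200 to +200 mm; end wall 60 mm high at y = -195 mm, end bracket 52 mm high at y = +186 mm; bar (top at 40 mm) at x = +72 mm
- stop_face (a point): point on the stop's upright steel plate, on the face towards the tins (rack -y), mid-width, 100 mm above the table; moves with the stop, axes as the rack's. Plate 125 mm wide along rack x, 8 mm thick, 14 to 125 mm above the table; the tins are 60 mm high over the table, so push above them, towards rack +y. Carriage behind the plate: 90 mm long, top at 62 mm, meets the end bracket when home
- stop (a joint): the sliding stop: its distance from fully home, in m; 0 = fully home (end stop), 0.16 = farthest towards the tins; it starts between about 0.09 and 0.135. Sliding it takes 3 N plus 25 N per m/s, and it stays where it is left. While the release is up a pawl in the teeth locks it both ways (a few mm of play); do not force it.
- release_top (a point): centre of the top of the release button, square, black, 38 x 38 mm, on the stop's carriage, 58 mm behind stop_face (rack +y), same rack x. Top 80 mm above the table when up, 68 mm when fully down. The plate rises 45 mm above the button, with a 31 mm gap between them. Moves with stop and press
- release (a joint): how far the release button is pressed, m; 0 = up, 0.012 = fully down (solid end). Pressed straight down; takes about 4 N all the way, no spring: it stays where it is left. The ratchet lets go at about 0.0075.
- tin1_center (a point): centre (24 mm above its foot) of a lidded metal sample tin, 36 mm diameter, 48 mm high, loose, standing on the rack's plate nearest the end wall; leave it
- tin2_center (a point): centre of the middle tin, the same; leave it
- tin3_center (a point): centre of the tin nearest the stop, the same; leave it
- crucible_center (a point): centre (18 mm above its foot) of a loose white ceramic cup 48 mm wide and 36 mm high, on the table by the rack; leave it
- jar_center (a point): centre of a closed white jar 60 mm wide and 85 mm high, loose on the table to the robot's left; leave it
- brush_grip (a point): handle point of a loose brush, 170 mm long, lying beyond the rack; leave it
- scoop_grip (a point): handle point of a loose steel scoop, 160 mm long, lying on the robot's side of the rack; leave it

How it is judged:
By the outcome, as a careful person would: the job done as asked, in the order asked, and still so for the second after the job is handed in, with the robot touching nothing.
It also fails if it takes over 45 s, if anything falls off the work surface, if the arm or the gripper's body presses on something with over 40 N, if the wrist force passes 120 N, or if a joint passes its speed limit or range.

### The arm

A 7-joint arm with a two-finger parallel gripper is mounted at the origin on the work surface. World frame = base frame: x ahead of the robot, y to its left, z up, the work surface at z = 0. Lengths are in m, angles in rad, forces in N, time in s.
With the tool pointing down it reaches from about 0.4 to 0.85 m from the base axis. Payload 4.5 kg.
Tool frame: the origin (TCP) lies midway between the tips of the shut fingers; the grasp point (between the pads) lies 19 mm behind it; z points along the fingers, y is the line along which they close (so a half turn about z gives the same grasp; the last joint's range is limited). The gripper opens to 88 mm and grips with 3 to 60 N. Pads are 18 mm wide; open, the fingers measure 123 mm over their backs; the gripper's body (75 mm by 187 mm) begins 45 mm behind the grasp point.
Start: joints at [1.17, 0.689, -0.195, 1.565, 0.157, 0.902, -0.215], TCP at [0.263, -0.567, 0.239] pointing down, gripper open.
Joint ranges: [-3.01, 3.01], [-0.46, 2.08], [-1.47, 1.51], [0.13, 2.56], [-1, 4.14], [0.04, 2.09], [-2.66, 2.66]. Speed limits (rad/s): [2.57, 2.57, 3.14, 3.14, 3.14, 3.14, 3.14].

### API

Orientations are given as a unit quaternion [x, y, z, w].
In Python, from plant import r gives the robot as it stands.
- The arm moves only by the tool carry_out, never from a script. Its argument "plan" is a list of rows, each an object with "rot": the turn, a rotation vector about the tool's x, y, z in rad, a list of three; "xyz": the shift along the tool's x, y, z in m, a list of three; "grip": the closure in counts, from 0 (fully open) to 255 (shut). In form: [{"rot": [wx, wy, wz], "xyz": [dx, dy, dz], "grip": grip}, ...]. A call has 1 to 8 rows; each row is the pose to reach, as a shift and turn from the pose commanded when the call began, along the tool's axes at that moment; what a row does not reach only later rows make up. A row lasts 1/12 s, in which the tool goes at most 41.7 mm and 7.16 degrees, less where a joint would pass 70% of its speed; a pose out of reach is approached as far as the arm can. A call with a gripper value outside its range is refused whole. The fingers move at their own pace and stop on an object; "squeeze" is the grip in N (left out, the last holds). Time passes only in rows, so rows that repeat a pose let the fingers close. It gives the time, the measured TCP pose, the force, the opening and the grip force at its end, in the units of the state.
- r.get_state(): the state, without advancing time (a new reading comes with each control period).
- r.snapshot(name): name is "scene" or "side" or "wrist"; returns the picture (384x512x3 uint8, red, green, blue); there is no depth.
- r.camera_params(name): a dict with "fx", "fy", "cx", "cy" (pixels), "position" and "attitude" of the camera in the world; the wrist camera has in their place "hand_eye" (4x4, takes a point from camera to tool coordinates, whose origin is the TCP and whose axes are the flange's). Camera axes: x right, y down, z forward; pixel columns grow to the right and rows downward; lengths in m; the calibration is good to about 2 mm. A picture is of the moment at which its call begins: read the wrist's pose just before it. camera_params takes no time and is no camera call.
- r.finish_job(): hands the job in; it is judged then, once.
The state is a dict: "clock": time; "q": joint angles; "qd": joint speeds; "joint_torque": joint torques, N m; "tool_pos": TCP position; "eef_rot": TCP orientation; "contact_force": force on the tool from outside, world axes, zero at the start; "moment": the same for the moment, N m; "opening": opening from 0.0 (shut) to 1.0 (fully open); "finger_force": force on a finger pad.
Only numpy, scipy, OpenCV 4.12 (cv2) and the standard library are available. Lean on these libraries where they do the work, as an engineer would, in place of code of your own. Each camera call takes 0.05 s, during which the arm holds its last target. There are 200 camera calls.

## Working session

There is one attempt and no reset: what is moved stays moved. The work goes in short steps, Python scripts to look and compute and a tool call to move; the robot and the scene stay as the last step left them, time stands still between calls to the robot, and variables do not carry over. Pictures are saved under pics/ and viewed, at most 10 in all, crops included, and the job is handed in when it is done.

Besides the shell and the picture viewer there is one more tool, called after "Call:" as name(argument=value, ...) on one line, values as JSON. carry_out: Moves the arm, as the interface text tells. Its arguments: {"type":"object","properties":{"plan":{"type":"array"},"squeeze":{"type":"number"}},"required":["plan"]}

```bash
mkdir -p pics; python3 - <<'E'
from plant import r
import cv2,numpy as np
print(r.get_state())
a=[]
for n in("scene","side"):
    p=r.camera_params(n);print(n,p)
    im=r.snapshot(n);cv2.imwrite(f"pics/{n}0.png",im[:,:,::-1])
E
```

```text
{'clock': 0.0, 'q': array([ 1.16977912,  0.68998025, -0.19451249,  1.56632712,  0.15733481,
        0.90248108, -0.2150485 ]), 'qd': array([-5.64847429e-04,  4.96857450e-04, -6.51475772e-04,  9.86722535e-04,
       -2.51498211e-04,  3.04173062e-04,  3.61263212e-05]), 'joint_torque': array([-5.43439328e-04, -5.27567983e+01, -1.26679972e+00, -1.53428704e+01,
       -5.26358304e-02,  6.56971257e-03,  1.83511388e-04]), 'tool_pos': array([ 0.2629653 , -0.56630615,  0.23791683]), 'eef_rot': array([ 9.76442655e-01,  2.15775185e-01, -2.69613610e-04, -8.59074210e-04]), 'contact_force': array([0.37318785, 0.28164047, 0.06747778]), 'moment': array([ 0.01358347, -0.02562966, -0.09118666]), 'finger_force': 0.0, 'opening': 0.9986656541180267}
scene {'fx': 374.43494721347633, 'fy': 374.43494721347633, 'cx': 251.9286436846951, 'cy': 187.25039522762444, 'position': array([ 0.94607593, -0.33773225,  0.96184902]), 'attitude': array([ 0.88771917,  0.34795248, -0.10493038, -0.28261877])}
side {'fx': 396.3835908954442, 'fy': 396.3835908954442, 'cx': 259.11171602197174, 'cy': 190.21779709693286, 'position': array([ 0.44539079, -0.46628099,  0.80809343]), 'attitude': array([ 0.93720998, -0.08195616,  0.02752542, -0.33788014])}
```

View pics/scene0.png

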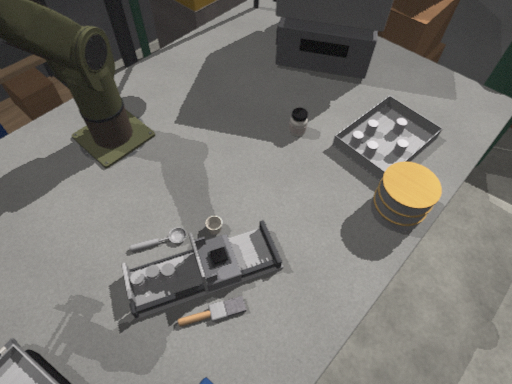

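View pics/side0.png

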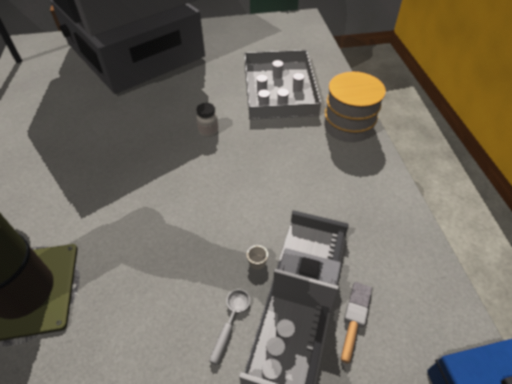

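The scene view shows the rack at about (125–280, 225–310), with tins on the left, the button near (219,257) and the plate near (200,265). In the side view the button is near (309,267) and the plate top edge runs about (278,272)–(338,288). I'll enlarge both views to read the pixels.

```bash
python3 - <<'E'
import cv2,numpy as np
a=cv2.imread("pics/scene0.png")[210:320,110:290];b=cv2.imread("pics/side0.png")[200:384,235:385]
cv2.imwrite("pics/a.png",cv2.resize(a,None,fx=4.4,fy=4.4,interpolation=2));cv2.imwrite("pics/b.png",cv2.resize(b,None,fx=3.2,fy=3.2,interpolation=2))
E
```

```text
(no output)
```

View pics/a.png

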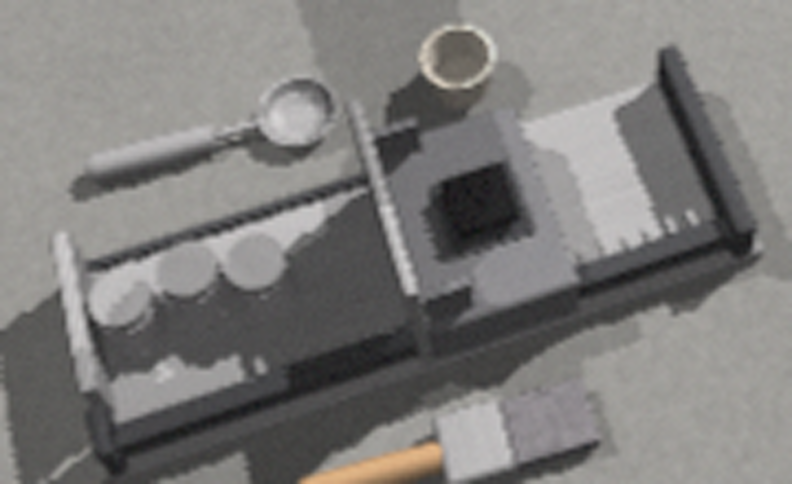

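View pics/b.png

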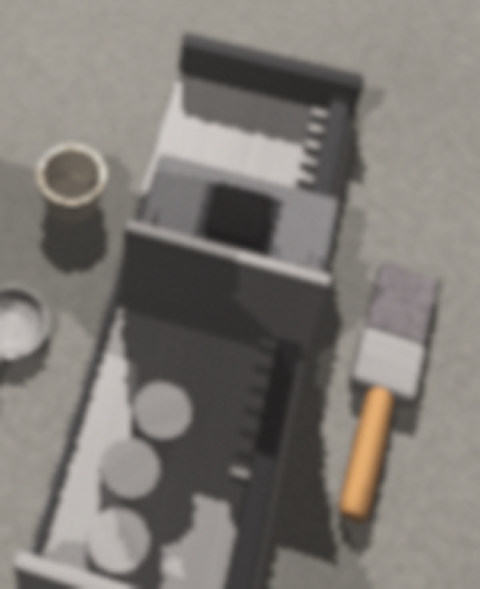

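Plate top ribbon: crop a (355,105)–(412,288), crop b (128,228)–(328,278). The button top is centred at about (481,199) in a. The bracket top runs (668,50)–(745,240) in a and (185,38)–(360,77) in b. Next I triangulate these.

```bash
cat > h.py <<'E'
from plant import r
import cv2,numpy as np
from scipy.spatial.transform import Rotation as R
def ray(n,uv):
    p=r.camera_params(n);d=np.array([(uv[0]-p['cx'])/p['fx'],(uv[1]-p['cy'])/p['fy'],1])
    return np.array(p['position']),R.from_quat(p['attitude']).apply(d)
def plane(n,uv,z):
    o,d=ray(n,uv);return o+d*(z-o[2])/d[2]
def tri(u,v):
    o,d=ray('scene',u);p,e=ray('side',v)
    s=np.linalg.lstsq(np.c_[d,-e],p-o,rcond=None)[0]
    A,B=o+s[0]*d,p+s[1]*e
    return (A+B)/2,np.linalg.norm(A-B)
E
python3 - <<'E'
from h import *
np.set_printoptions(precision=4,suppress=True)
sa=lambda x,y:(110+x/4.4-.4,210+y/4.4-.4); sb=lambda x,y:(235+x/3.2-.3,200+y/3.2-.3)
P=[((355,105),(128,228),.125),((410,288),(328,278),.125),((668,50),(185,38),.052),((745,240),(360,77),.052),((62,237),(20,560),.06)]
for a,b,z in P: print(tri(sa(*a),sb(*b)),plane('scene',sa(*a),z),plane('side',sb(*b),z))
for c in [(481,199),(440,180),(500,163),(522,215),(460,237)]:print('btn',plane('scene',sa(*c),.08))
print('cru',plane('scene',sa(458,57),.036)); 
for c in[(120,300),(186,268),(252,262)]:print('tin',plane('scene',sa(*c),.06))
print(r.camera_params('wrist'))
s=r.get_state();print(R.from_quat(s['eef_rot']).as_matrix())
E
```

```text
(array([ 0.5355, -0.1085,  0.1206]), np.float64(0.0013165645151862473)) [ 0.5373 -0.109   0.125 ] [ 0.5351 -0.1115  0.125 ]
(array([ 0.642 , -0.1642,  0.1286]), np.float64(0.001546821536782553)) [ 0.6404 -0.1627  0.125 ] [ 0.6433 -0.1634  0.125 ]
(array([0.6172, 0.0729, 0.0513]), np.float64(0.00019959458311389787)) [0.6175 0.0724 0.052 ] [0.617  0.0724 0.052 ]
(array([0.7347, 0.0118, 0.0515]), np.float64(0.008616436960911454)) [0.7367 0.0073 0.052 ] [0.7336 0.0161 0.052 ]
(array([ 0.4445, -0.2661,  0.058 ]), np.float64(0.0013839748333111413)) [ 0.4453 -0.2656  0.06  ] [ 0.4447 -0.2673  0.06  ]
btn [ 0.6145 -0.0882  0.08  ]
btn [ 0.5883 -0.0961  0.08  ]
btn [ 0.6062 -0.0645  0.08  ]
btn [ 0.6389 -0.0792  0.08  ]
btn [ 0.6225 -0.1129  0.08  ]
cru [ 0.5163 -0.0163  0.036 ]
tin [ 0.5009 -0.2663  0.06  ]
tin [ 0.5132 -0.2286  0.06  ]
tin [ 0.5382 -0.2004  0.06  ]
{'fx': 295.88376198256077, 'fy': 295.88376198256077, 'cx': 254.46411090188786, 'cy': 190.509156532895, 'hand_eye': array([[-0.    , -0.9536, -0.3011,  0.0772],
       [ 1.    , -0.0001,  0.0004,  0.0006],
       [-0.0004, -0.3011,  0.9536, -0.1461],
       [ 0.    ,  0.    ,  0.    ,  1.    ]])}
[[ 0.9069  0.4213 -0.0008]
 [ 0.4213 -0.9069  0.0014]
 [-0.0001 -0.0016 -1.    ]]
```

Yaw of the rack is about -27° (rack y ≈ (0.46, 0.89)), with the button at about (0.614,-0.088). I'll move above it with the fingers shut and tool y along rack x.

Call:
carry_out(plan=[{"rot": [0,0,-0.11],"xyz": [0.035,-0.019,0],"grip": 255},{"rot": [0,0,-0.22],"xyz": [0.07,-0.038,0],"grip": 255},{"rot": [0,0,-0.33],"xyz": [0.105,-0.057,0],"grip": 255},{"rot": [0,0,-0.44],"xyz": [0.14,-0.076,0],"grip": 255},{"rot": [0,0,-0.55],"xyz": [0.175,-0.095,0],"grip": 255},{"rot": [0,0,-0.66],"xyz": [0.21,-0.114,0],"grip": 255},{"rot": [0,0,-0.66],"xyz": [0.245,-0.133,0],"grip": 255},{"rot": [0,0,-0.66],"xyz": [0.26,-0.143,0],"grip": 255}], squeeze=10)

```text
clock: 0.77
tool_pos: [0.4427, -0.3219, 0.2388]
eef_rot: [0.852, 0.524, 0.002, -0.001]
contact_force: [0.8, -0.8, -0.3]
opening: 0.418
finger_force: 0.0
```

Call:
carry_out(plan=[{"rot": [0,0,0],"xyz": [0.038,0.006,0],"grip": 255},{"rot": [0,0,0],"xyz": [0.076,0.012,0],"grip": 255},{"rot": [0,0,0],"xyz": [0.114,0.019,0],"grip": 255},{"rot": [0,0,0],"xyz": [0.152,0.026,0],"grip": 255},{"rot": [0,0,0],"xyz": [0.19,0.032,0],"grip": 255},{"rot": [0,0,0],"xyz": [0.228,0.038,0.01],"grip": 255},{"rot": [0,0,0],"xyz": [0.264,0.044,0.025],"grip": 255},{"rot": [0,0,0],"xyz": [0.286,0.048,0.05],"grip": 255}])

```text
clock: 1.43
tool_pos: [0.6164, -0.0902, 0.19]
eef_rot: [0.853, 0.522, 0.003, 0.001]
contact_force: [-0.5, -0.0, -0.6]
opening: 0.006
finger_force: 0.0
```

```bash
python3 - <<'E'
from h import *
s=r.get_state();print(s['clock'],s['tool_pos'],s['eef_rot'],s['opening'])
im=r.snapshot('wrist');s=r.get_state();print(s['tool_pos'])
cv2.imwrite("pics/w1.png",im[:,:,::-1])
E
```

```text
1.4333 [ 0.61638472 -0.09022812  0.19001672] [8.52761065e-01 5.22289679e-01 3.42755257e-03 5.54952346e-04] 0.0059370509156970504
[ 0.61471756 -0.08582472  0.18386267]
```

View pics/w1.png

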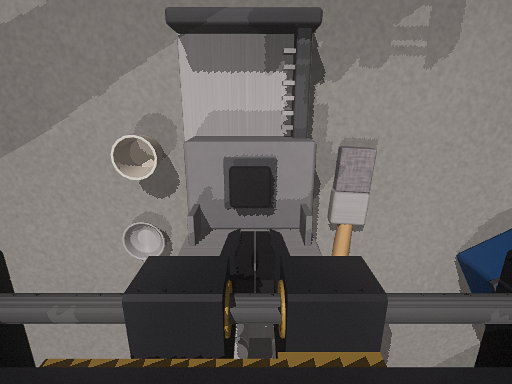

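The wrist view shows the button top spanning about (230–273, 167–208), centre (251,187). It is square to the image, the fingertips are near (255,240) and the bracket is at the top.

```bash
cat >> h.py <<'E'
def wplane(s_pos,s_rot,uv,z):
    p=r.camera_params('wrist');H=p['hand_eye'];M=R.from_quat(s_rot).as_matrix()
    d=M@H[:3,:3]@np.array([(uv[0]-p['cx'])/p['fx'],(uv[1]-p['cy'])/p['fy'],1]);o=np.array(s_pos)+M@H[:3,3]
    return o+d*(z-o[2])/d[2]
E
python3 - <<'E'
from h import *
np.set_printoptions(precision=4,suppress=True)
q=[8.52761065e-01,5.22289679e-01,3.4e-03,5.5e-04];p=[0.61638472,-0.09022812,0.19001672]
for uv,z in [((251,187),.08),((230,167),.08),((273,208),.08),((172,10),.052),((317,10),.052)]:print(wplane(p,q,uv,z))
s=r.get_state();M=R.from_quat(s['eef_rot']).as_matrix();print(s['tool_pos'],M)
print('tool shift to btn',M.T@(wplane(p,q,(251,187),.08)-s['tool_pos']))
E
```

```text
[ 0.6141 -0.089   0.08  ]
[ 0.606  -0.0641  0.08  ]
[ 0.6229 -0.1163  0.08  ]
[0.6221 0.0729 0.052 ]
[0.7314 0.0173 0.052 ]
[ 0.6147 -0.0858  0.1839] [[ 0.4499  0.8931 -0.0015]
 [ 0.8931 -0.4499  0.0069]
 [ 0.0054 -0.0045 -1.    ]]
tool shift to btn [-0.0037  0.0013  0.1038]
```

Button at (0.614,-0.089), which agrees with the first estimate. I descend to just above it.

Call:
carry_out(plan=[{"rot": [0,0,0],"xyz": [-0.003,0.001,0.03],"grip": 255},{"rot": [0,0,0],"xyz": [-0.003,0.001,0.06],"grip": 255},{"rot": [0,0,0],"xyz": [-0.003,0.001,0.09],"grip": 255},{"rot": [0,0,0],"xyz": [-0.003,0.001,0.09],"grip": 255},{"rot": [0,0,0],"xyz": [-0.003,0.001,0.09],"grip": 255}])

```text
clock: 1.9
tool_pos: [0.6106, -0.0987, 0.0975]
eef_rot: [0.854, 0.52, -0.002, -0.001]
contact_force: [0.5, -0.3, 0.9]
opening: 0.008
finger_force: 0.0
```

Call:
carry_out(plan=[{"rot": [0,0,0],"xyz": [0.01,-0.001,0],"grip": 255},{"rot": [0,0,0],"xyz": [0.01,-0.001,0.007],"grip": 255},{"rot": [0,0,0],"xyz": [0.01,-0.001,0.013],"grip": 255},{"rot": [0,0,0],"xyz": [0.01,-0.001,0.019],"grip": 255},{"rot": [0,0,0],"xyz": [0.01,-0.001,0.019],"grip": 255}])

```text
clock: 2.32
tool_pos: [0.6159, -0.0892, 0.0793]
eef_rot: [0.854, 0.521, 0.0, 0.0]
contact_force: [0.7, -0.1, 0.3]
opening: 0.009
finger_force: 0.0
```

Call:
carry_out(plan=[{"rot": [0,0,0],"xyz": [0,0,0.003],"grip": 255},{"rot": [0,0,0],"xyz": [0,0,0.006],"grip": 255},{"rot": [0,0,0],"xyz": [0,0,0.009],"grip": 255},{"rot": [0,0,0],"xyz": [0,0,0.009],"grip": 255}])

```text
clock: 2.65
tool_pos: [0.6158, -0.0894, 0.0703]
eef_rot: [0.854, 0.52, 0.0, 0.0]
contact_force: [0.3, 0.5, -0.2]
opening: 0.009
finger_force: 0.0
```

Call:
carry_out(plan=[{"rot": [0,0,0],"xyz": [0,0,0.001],"grip": 255},{"rot": [0,0,0],"xyz": [0,0,0.002],"grip": 255}])

```text
clock: 2.82
tool_pos: [0.6158, -0.0894, 0.0688]
eef_rot: [0.854, 0.52, 0.0, 0.0]
contact_force: [-0.4, 0.7, 3.1]
opening: 0.002
finger_force: 1.8
```

Call:
carry_out(plan=[{"rot": [0,0,0],"xyz": [0,0,0.001],"grip": 255},{"rot": [0,0,0],"xyz": [0,0,0.002],"grip": 255}])

```text
clock: 2.98
tool_pos: [0.616, -0.0894, 0.0683]
eef_rot: [0.854, 0.52, 0.0, 0.0]
contact_force: [-5.0, -0.1, 22.8]
opening: 0.004
finger_force: 11.2
```

Call:
carry_out(plan=[{"rot": [0,0,0],"xyz": [0,0,0.0005],"grip": 255},{"rot": [0,0,0],"xyz": [0,0,0.0005],"grip": 255}])

```text
clock: 3.15
tool_pos: [0.616, -0.0894, 0.0683]
eef_rot: [0.854, 0.52, 0.0, 0.001]
contact_force: [-4.2, 0.4, 18.3]
opening: 0.005
finger_force: 8.8
```

It has hit a solid end at z = 0.068, so the button is fully down. Now I rise and cross over to the tin side of the plate.

Call:
carry_out(plan=[{"rot": [0,0,0],"xyz": [0,0,-0.03],"grip": 255},{"rot": [0,0,0],"xyz": [0,0,-0.065],"grip": 255},{"rot": [0,0,0],"xyz": [0,0,-0.1],"grip": 255},{"rot": [0,0,0],"xyz": [-0.03,0,-0.1],"grip": 255},{"rot": [0,0,0],"xyz": [-0.065,0,-0.1],"grip": 255},{"rot": [0,0,0],"xyz": [-0.1,0,-0.1],"grip": 255},{"rot": [0,0,0],"xyz": [-0.1,0,-0.1],"grip": 255},{"rot": [0,0,0],"xyz": [-0.1,0,-0.1],"grip": 255}])

```text
clock: 3.82
tool_pos: [0.5682, -0.1814, 0.1658]
eef_rot: [0.855, 0.518, -0.001, 0.0]
contact_force: [0.3, 0.7, 0.3]
opening: 0.006
finger_force: 0.0
```

```bash
python3 - <<'E'
from h import *
s=r.get_state();print(s['clock'],s['tool_pos'],s['eef_rot'])
a=r.snapshot('scene')[190:320,90:310];b=r.snapshot('side')[170:384,200:400]
a=cv2.resize(a,(400,236),interpolation=2);b=cv2.resize(b,(400,428),interpolation=2)
o=np.zeros((428,800,3),np.uint8);o[:236,:400]=a;o[:,400:]=b
cv2.imwrite("pics/c.png",o[:,:,::-1])
E
```

```text
3.8167 [ 0.56815155 -0.18144481  0.16575502] [ 8.55269373e-01  5.18181982e-01 -1.29750355e-03  2.21325302e-04]
```

View pics/c.png

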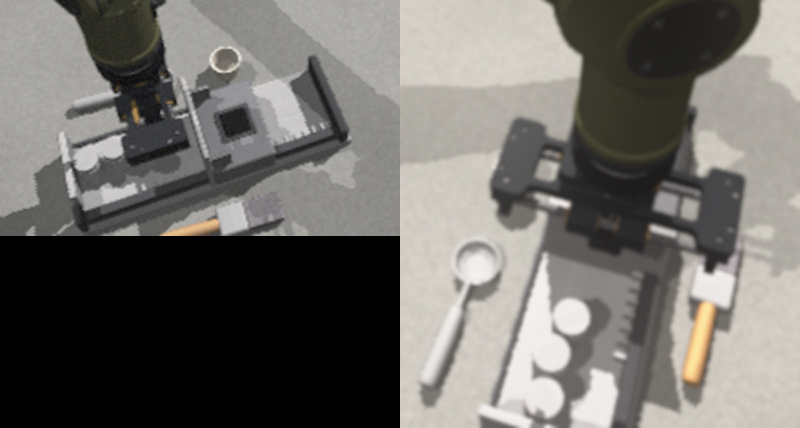

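The button is down, the tins are standing, and the fingers are tin-side of the plate. I lower to above tin height and push.

Call:
carry_out(plan=[{"rot": [0,0,0],"xyz": [0,0,0.03],"grip": 255},{"rot": [0,0,0],"xyz": [0,0,0.06],"grip": 255},{"rot": [0,0,0],"xyz": [0,0,0.077],"grip": 255},{"rot": [0,0,0],"xyz": [0,0,0.077],"grip": 255},{"rot": [0,0,0],"xyz": [0.01,0,0.077],"grip": 255},{"rot": [0,0,0],"xyz": [0.02,0,0.077],"grip": 255},{"rot": [0,0,0],"xyz": [0.025,0,0.077],"grip": 255}])

```text
clock: 4.5
tool_pos: [0.5842, -0.1525, 0.0909]
eef_rot: [0.853, 0.522, 0.002, 0.0]
contact_force: [0.3, 0.4, 0.2]
opening: 0.005
finger_force: 0.0
```

Call:
carry_out(plan=[{"rot": [0,0,0],"xyz": [0.005,0,0],"grip": 255},{"rot": [0,0,0],"xyz": [0.01,0,0],"grip": 255},{"rot": [0,0,0],"xyz": [0.015,0,0],"grip": 255},{"rot": [0,0,0],"xyz": [0.02,0,0],"grip": 255},{"rot": [0,0,0],"xyz": [0.023,0,0],"grip": 255}])

```text
clock: 4.92
tool_pos: [0.5924, -0.1358, 0.0897]
eef_rot: [0.854, 0.52, 0.0, 0.001]
contact_force: [-0.1, -4.3, 3.0]
opening: 0.006
finger_force: 1.9
```

A contact force of about 4 N means it is sliding. I keep pushing.

Call:
carry_out(plan=[{"rot": [0,0,0],"xyz": [0.008,0,0],"grip": 255},{"rot": [0,0,0],"xyz": [0.016,0,0],"grip": 255},{"rot": [0,0,0],"xyz": [0.024,0,0],"grip": 255},{"rot": [0,0,0],"xyz": [0.032,0,0],"grip": 255},{"rot": [0,0,0],"xyz": [0.04,0,0],"grip": 255},{"rot": [0,0,0],"xyz": [0.048,0,0],"grip": 255},{"rot": [0,0,0],"xyz": [0.054,0,0],"grip": 255},{"rot": [0,0,0],"xyz": [0.06,0,0],"grip": 255}])

```text
clock: 5.58
tool_pos: [0.6196, -0.0824, 0.0893]
eef_rot: [0.854, 0.52, -0.0, 0.0]
contact_force: [-1.0, -4.3, 3.5]
opening: 0.005
finger_force: 2.4
```

Call:
carry_out(plan=[{"rot": [0,0,0],"xyz": [0.005,0,0],"grip": 255},{"rot": [0,0,0],"xyz": [0.01,0,0],"grip": 255},{"rot": [0,0,0],"xyz": [0.015,0,0],"grip": 255},{"rot": [0,0,0],"xyz": [0.02,0,0],"grip": 255}])

```text
clock: 5.92
tool_pos: [0.6289, -0.0642, 0.0892]
eef_rot: [0.854, 0.52, -0.0, 0.0]
contact_force: [-0.3, -4.7, 2.8]
opening: 0.006
finger_force: 2.3
```

Call:
carry_out(plan=[{"rot": [0,0,0],"xyz": [0.003,0,0],"grip": 255},{"rot": [0,0,0],"xyz": [0.006,0,0],"grip": 255}])

```text
clock: 6.08
tool_pos: [0.6287, -0.0642, 0.0892]
eef_rot: [0.855, 0.519, -0.005, 0.002]
contact_force: [-8.8, -16.4, 11.2]
opening: 0.008
finger_force: 9.2
```

Call:
carry_out(plan=[{"rot": [0,0,0],"xyz": [0.002,0,0],"grip": 255},{"rot": [0,0,0],"xyz": [0.004,0,0],"grip": 255}])

```text
clock: 6.25
tool_pos: [0.6286, -0.0643, 0.0892]
eef_rot: [0.855, 0.518, -0.007, 0.003]
contact_force: [-11.3, -20.1, 14.9]
opening: 0.004
finger_force: 11.5
```

It stopped firmly at about 23 N, which should be home. I back off, rise and check.

Call:
carry_out(plan=[{"rot": [0,0,0],"xyz": [-0.02,0,0],"grip": 255},{"rot": [0,0,0],"xyz": [-0.04,0,0],"grip": 255},{"rot": [0,0,0],"xyz": [-0.05,0,-0.02],"grip": 255},{"rot": [0,0,0],"xyz": [-0.06,0,-0.055],"grip": 255},{"rot": [0,0,0],"xyz": [-0.08,0,-0.09],"grip": 255},{"rot": [0,0,0],"xyz": [-0.11,0,-0.11],"grip": 255},{"rot": [0,0,0],"xyz": [-0.14,0,-0.11],"grip": 255},{"rot": [0,0,0],"xyz": [-0.14,0,-0.11],"grip": 255}])

```text
clock: 6.92
tool_pos: [0.5671, -0.1855, 0.2002]
eef_rot: [0.856, 0.517, -0.001, 0.002]
contact_force: [-0.7, -0.9, -1.0]
opening: 0.008
finger_force: 0.0
```

```bash
python3 - <<'E'
from h import *
s=r.get_state();print(s['clock'],s['tool_pos'],s['contact_force'])
a=r.snapshot('scene')[200:320,110:300];b=r.snapshot('wrist')
a=cv2.resize(a,(400,253),interpolation=2);b=cv2.resize(b,(400,300),interpolation=2)
o=np.zeros((300,800,3),np.uint8);o[:253,:400]=a;o[:,400:]=b
cv2.imwrite("pics/d.png",o[:,:,::-1])
E
```

```text
6.9167 [ 0.56706053 -0.18549566  0.20021037] [-0.7155396  -0.93497135 -1.01963339]
```

View pics/d.png

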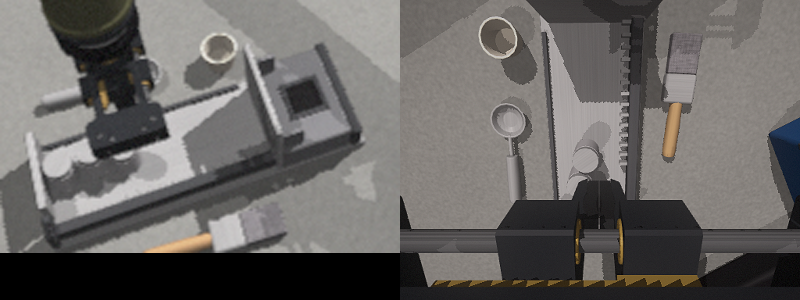

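The carriage is up against the bracket (about (350,110) in the left crop), the button is down, and the tins and other things are undisturbed.

```bash
python3 -c "
from plant import r
print(r.finish_job())"
```

```text
the job is handed in; nothing more can be done
None
```

The release button is pressed fully down and left down, the stop is pushed home against the end bracket, the tins and other things look undisturbed in the final images, and the job was handed in with the arm clear at about 7 s.

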